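# Touch off a clamped block at three points and seat its locating pin

## Task

The aluminium block on the dark fixture plate is clamped a little out of place. Take the orange locating pin from the black plastic rack and, to find where the block really is, touch the side of the pin's steel shank lightly against the block's side faces and hold a moment at each: opposite the green dot first, then the yellow dot, then the red dot. Then gently put the pin into the block's bore until it is fully home and let go, leaving the other pins and the loose things around alone.

Things in the scene. Friction and masses are not known exactly. Their poses are not given: they have to be found in the camera images.
- fixture: Fixed dark steel plate, 150 (x) x 190 (y) x 12 mm, flat on the table; origin at the centre of its underside, z up. An aluminium block is clamped on it. Two blue clamp blocks, 34 mm high over the table, stand beside the block at -x and -y; nothing stands on the +x and +y sides. Over 15 N on block or plate would mark it.
- block_nominal (a point): Nominal centre of the top of the bright aluminium block, 60 (x) x 90 (y) x 32 mm, top 44 mm above the table; axes as the plate's. The real block is up to 8 mm off along x and along y and turned up to 0.07 rad about its own centre. That error is NOT measured: feel it by touching off. The block is rigid and does not shift. The four tiny dark spots on top are only marks.
- bore_nominal (a point): Nominal mouth of the block's one vertical through bore, 12 mm in diameter with a 1.5 mm chamfer; same axes. Really the bore lies +5 mm (x), +10 mm (y) from the block's real centre along the block's own sides: 25 mm in from its +x side, 35 mm in from its +y end.
- dot_green (a point): Green dot, 14 mm wide, on the plate's top 12 mm above the table, at x = +60, y = -28 mm in the plate's frame, opposite the block's long +x side. Touch the block's side straight in from it (along -x) with the shank, its foot 15 to 41 mm above the table: clear of the plate, below the block's top. 1 N or more for 0.2 s counts as a touch.
- dot_yellow (a point): Yellow dot, like the green one, at x = +60, y = +28 mm in the plate's frame: touch the same long +x side straight in from it, along -x.
- dot_red (a point): Red dot, like the green one, at x = 0, y = +78 mm in the plate's frame: touch the block's short +y end straight in from it, along -y.
- pin_orange: The locating pin to use, loose, 60 g or so, upright in the rack: orange plastic round head 20 mm in diameter and 34 mm high, below it a steel shank 10 mm in diameter and 28 mm long with a 2 mm chamfered foot. Origin on its axis at the underside of the head (the shoulder), z up along the axis. Fully home, the shoulder sits on the block's top; in the rack, on the rack's top.
- pin_orange_tip (a point): The centre of the foot of the orange pin's shank, 28 mm below its shoulder.
- rack: Fixed black plastic pin rack, 60 (x) x 160 (y) x 36 mm high; origin at the centre of its underside. Three vertical through holes, 14 mm in diameter, at y = -50, 0 and +50 mm hold three pins in any order.
- pin_white: Another pin in the rack, the same size with a white head; origin as the orange one. Leave alone.
- pin_blue: Another pin in the rack, the same size with a blue head; origin as the orange one. Leave alone.
- bottle: Clear bottle with a red label, 64 mm in diameter, 200 mm high, origin under its centre. Leave alone.
- screwdriver: Screwdriver with a yellow handle lying on the table. Leave alone.
- tube: White glue tube, 26 mm thick, 150 mm long, lying on the table. Leave alone.
- puck_a: Black specimen mount, 32 mm in diameter, 18 mm high. Leave alone.
There are look-alikes about, which are no part of the job. What is shaped like the fixture but pink is not meant.

How it is judged (in metres and radians):
On the way, in this order (a step that is already met when the one before it is completed fails the run):
1. the orange pin's shank is held against the block's long +x side opposite the green dot (over 1 N) (contact force between pin_orange and fixture above 1 N and z of pin_orange_tip in the frame of fixture between 0.015 and 0.041 m and x of pin_orange_tip in the frame of fixture above 0.022 m and y of pin_orange_tip in the frame of fixture between -0.05 and -0.008 m), for 0.2 s.
2. then against the same side opposite the yellow dot (over 1 N) (contact force between pin_orange and fixture above 1 N and z of pin_orange_tip in the frame of fixture between 0.015 and 0.041 m and x of pin_orange_tip in the frame of fixture above 0.022 m and y of pin_orange_tip in the frame of fixture between 0.008 and 0.05 m), for 0.2 s.
3. then against the block's +y end opposite the red dot (over 1 N) (contact force between pin_orange and fixture above 1 N and z of pin_orange_tip in the frame of fixture between 0.015 and 0.041 m and y of pin_orange_tip in the frame of fixture above 0.037 m and x of pin_orange_tip in the frame of fixture between -0.022 and 0.02 m), for 0.2 s.
At the end, for the whole second after the job is handed in: The orange pin stands upright (within 0.12 rad) and at rest in the block's bore, its shoulder within 2.5 mm of the block's top, let go (z of pin_orange in the frame of fixture between 0.04 and 0.0465 m and x of pin_orange in the frame of fixture between -0.007 and 0.017 m and y of pin_orange in the frame of fixture between -0.002 and 0.022 m and angle between pin_orange's own z axis and vertical below 0.12 rad and linear speed of pin_orange below 0.01 m/s and contact force between pin_orange and the fingers below 0.1 N); the robot touches nothing.
It fails at once if the orange pin pressed on the block or its plate with more than 15 N (contact force between pin_orange and fixture above 15 N).
It fails at once if the gripper or arm struck the block or plate with more than 15 N (contact force between any of the fingers, the arm and fixture above 15 N).
It fails at once if a bystander was moved by more than 20 mm (distance of any of pin_white, pin_blue, bottle, screwdriver, tube, puck_a from where it was at the start of the episode above 0.02 m).
It also fails if it takes over 72 s, if anything falls off the work surface, if the arm or the gripper's body presses on something with over 40 N, if the wrist force passes 120 N, or if a joint passes its speed limit or range.

## Robot

A 6-joint arm with a two-finger parallel gripper is mounted at the origin on the work surface. World frame = base frame: x ahead of the robot, y to its left, z up, the work surface at z = 0. Lengths are in mm, angles in rad, forces in N, time in s.
With the tool pointing down it reaches from about 350 to 975 mm from the base axis. Payload 7.1 kg.
Tool frame: the origin (TCP) lies on the front face of the gripper's body, between the roots of the fingers; the fingertips stand 80 mm ahead of it and the grasp point (between the pads) lies 61 mm ahead of it; z points along the fingers, y is the line along which they close (so a half turn about z gives the same grasp; the last joint's range is limited). The gripper opens to 88 mm and grips with 3 to 60 N. Pads are 20 mm wide; open, the fingers measure 115 mm over their backs; the gripper's body (75 mm by 178 mm) begins 61 mm behind the grasp point.
Start: joints at [1.155, 0.423, 1.63, -0, 1.089, -0.019], TCP at [241.511, 576.436, 302.675] pointing down, gripper open.
Joint ranges: [-3, 3], [-0.9, 2.11], [0.09, 2.58], [-1.31, 4.45], [0.11, 2.69], [-2.54, 2.54]. Speed limits (rad/s): [2.39, 2.39, 3.01, 3.14, 3.14, 3.14].

## Interface

Orientations are given as a rotation vector (axis times angle).
In Python, from workcell import readout, vision, close_job gives the robot as it stands.
- The arm moves only by the tool servo_tool, never from a script. Its argument "plan" is a list that holds one entry, the list of rows, each a list of 7 numbers: the gripper command: -1 is fully open, 1 is shut, values between are in proportion, then the shift along the world's x, y, z in units of 40 mm (1.0 is 40 mm), then the turn, a rotation vector about the world's x, y, z in units of 5 degrees (1.0 is 5 degrees). A call has 1 to 5 rows; each row shifts and turns the commanded pose from where the row before left it; what a row does not reach is not made up. A row lasts 1/12 s, in which the tool goes at most 41.7 mm and 7.16 degrees, less where a joint would pass 70% of its speed; a pose out of reach is approached as far as the arm can. A call is refused whole if a number of a shift passes 1 or a number of a turn 1, either way. A call with a gripper value outside its range is refused whole. The fingers move at their own pace and stop on an object; the grip force is fixed at half the most. Time passes only in rows, so rows that do not move let the fingers close. It gives the time, the measured TCP pose, the force, the opening and the grip force at its end, in the units of the state.
- readout.get_obs(): the state, without advancing time (a new reading comes with each control period).
- vision.get_image(name): name is "scene" or "top" or "wrist"; returns the picture (420x560x3 uint8, red, green, blue); there is no depth.
- vision.camera_params(name): a dict with "fx", "fy", "cx", "cy" (pixels), "rvec" (rotation vector, rad) and "tvec" (3), from world to camera coordinates, as OpenCV has them; the wrist camera has in their place "hand_eye" (4x4, takes a point from camera to tool coordinates, whose origin is the TCP and whose axes are the flange's). Camera axes: x right, y down, z forward; pixel columns grow to the right and rows downward; lengths in mm; the calibration is good to about 2 mm. A picture is of the moment at which its call begins: read the wrist's pose just before it. camera_params takes no time and is no camera call.
- close_job(): hands the job in; it is judged then, once.
The state is a dict: "t": time; "qpos": joint angles; "qvel": joint speeds; "joint_torque": joint torques, N m; "ee_pos": TCP position; "orientation": TCP orientation; "ft_force": force on the tool from outside, world axes, zero at the start; "moment": the same for the moment, N m; "width": finger opening in mm; "grasp_force": force on a finger pad.
Only numpy, scipy, OpenCV 4.12 (cv2) and the standard library are available. Lean on these libraries where they do the work, as an engineer would, in place of code of your own. Each camera call takes 0.05 s, during which the arm holds its last target. There are 200 camera calls.

## Working session

There is one attempt and no reset: what is moved stays moved. The work goes in short steps, Python scripts to look and compute and a tool call to move; the robot and the scene stay as the last step left them, time stands still between calls to the robot, and variables do not carry over. Pictures are saved under pics/ and viewed, at most 10 in all, crops included, and the job is handed in when it is done.

Besides the shell and the picture viewer there is one more tool, called after ">>>" by a JSON object that holds its "method" and its "body", one argument or row to a line. servo_tool: Moves the arm, as the interface text tells. Its arguments: {"type":"object","properties":{"plan":{"type":"array"}},"required":["plan"]}

```bash
mkdir -p pics
cat > h.py <<'E'
import numpy as np, cv2
from workcell import readout, vision
def cam(n, obs=None):
    p=vision.camera_params(n); K=np.array([[p['fx'],0,p['cx']],[0,p['fy'],p['cy']],[0,0,1.]])
    if 'rvec' in p:
        R=cv2.Rodrigues(np.array(p['rvec'],float))[0]; t=np.array(p['tvec'],float)
    else:
        T=np.eye(4); T[:3,:3]=cv2.Rodrigues(np.array(obs['orientation'],float))[0]; T[:3,3]=obs['ee_pos']
        M=np.linalg.inv(T@np.array(p['hand_eye'])); R=M[:3,:3]; t=M[:3,3]
    return K,R,t
def ray(c,uv,z):
    K,R,t=c; d=R.T@np.linalg.inv(K)@np.array([uv[0],uv[1],1.]); o=-R.T@t
    return o+d*(z-o[2])/d[2]
def proj(c,P):
    K,R,t=c; q=K@(R@np.array(P,float)+t); return q[:2]/q[2]
def blobs(img,lo,hi,amin=15):
    hsv=cv2.cvtColor(img,cv2.COLOR_RGB2HSV); m=cv2.inRange(hsv,np.array(lo),np.array(hi))
    n,l,s,c=cv2.connectedComponentsWithStats(m)
    return [(np.round(c[i],1).tolist(),s[i].tolist()) for i in range(1,n) if s[i][4]>=amin]
E
python3 - <<'E'
from h import *
o=readout.get_obs(); print(o)
for n in ('scene','top','wrist'):
    im=vision.get_image(n); np.save(f'pics/{n}0.npy',im)
    cv2.imwrite(f'pics/{n}0.png',im[:,:,::-1])
    print(n,{k:np.round(v,3).tolist() for k,v in vision.camera_params(n).items()})
a=cv2.imread('pics/scene0.png');b=cv2.imread('pics/top0.png')
E
```

```text
{'t': 0.0, 'qpos': array([ 1.15501152e+00,  4.23832524e-01,  1.63071263e+00,  7.85414229e-06,
        1.08856907e+00, -1.90490643e-02]), 'qvel': array([-3.28379606e-04,  2.55528747e-03,  6.10142794e-05,  9.44102816e-04,
       -1.33420705e-03, -6.31792836e-04]), 'joint_torque': array([-9.91742090e-04, -5.44613421e+01, -2.73668468e+01,  6.44577853e-02,
        2.27123313e-02, -1.18334233e-04]), 'ee_pos': array([241.33091185, 576.04955164, 301.89789901]), 'orientation': array([-6.19051440e-01, -3.07965412e+00,  2.33119257e-03]), 'ft_force': array([-0.90879809,  0.27333385, -0.73874489]), 'moment': array([-0.00331942,  0.02443483,  0.01689554]), 'grasp_force': 0.0, 'width': 87.81654789092818}
scene {'fx': 465.473, 'fy': 465.473, 'cx': 281.445, 'cy': 208.546, 'rvec': [1.833, 1.404, -0.714], 'tvec': [-99.661, -265.514, 1363.279]}
top {'fx': 522.001, 'fy': 522.001, 'cx': 274.646, 'cy': 219.9, 'rvec': [2.164, -2.164, 0.172], 'tvec': [-74.994, 561.136, 1217.736]}
wrist {'fx': 290.584, 'fy': 290.584, 'cx': 281.147, 'cy': 207.617, 'hand_eye': [[-0.0, -0.968, -0.253, 68.635], [1.0, 0.0, -0.0, -0.767], [0.0, -0.253, 0.968, -82.336], [0.0, 0.0, 0.0, 1.0]]}
```

View pics/top0.png

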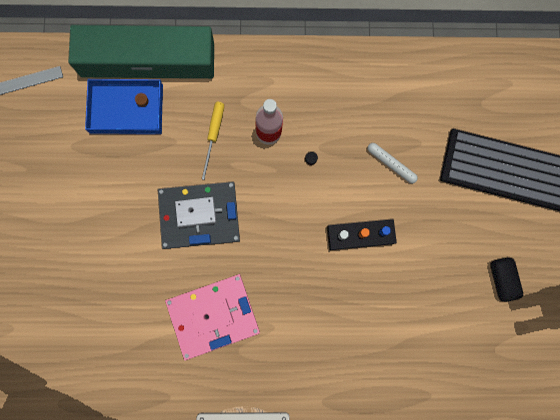

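View pics/scene0.png

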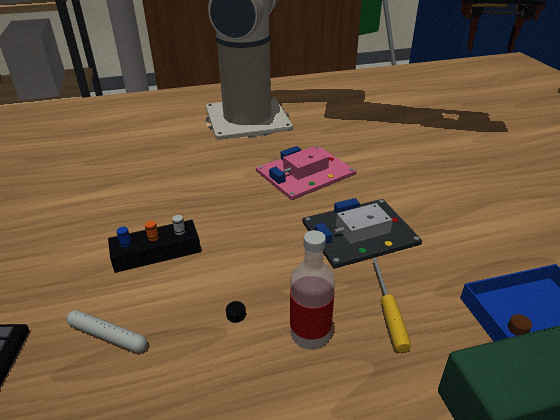

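The top view shows the dark fixture at (199,215), with its yellow, green and red dots at (185,192), (208,190) and (167,218). The pink look-alike at (212,318) is not meant. The orange pin is the middle one in the rack, at (365,233), between white (344,235) and blue (386,231). The brown cylinder in the blue tray at (141,100) isn't in the rack, so it isn't the pin.

Run:
```python
from h import *
im=np.load('pics/top0.npy'); c=cam('top'); s=np.load('pics/scene0.npy'); cs=cam('scene')
def near(img,lo,hi,uv,r):
    return [b for b in blobs(img,lo,hi,4) if np.hypot(b[0][0]-uv[0],b[0][1]-uv[1])<r]
P={}
for n,lo,hi,uv in (('g',(45,80,40),(80,255,255),(208,190)),('y',(20,120,80),(35,255,255),(185,192)),('r',(0,120,60),(8,255,255),(167,218)),('r2',(172,120,60),(180,255,255),(167,218))):
    for b in near(im,lo,hi,uv,6):
        P[n]=ray(c,b[0],12); print(n,b,P[n].round(1))
for b in near(im,(3,150,80),(18,255,255),(365,233),12): print('orange',b,ray(c,b[0],70).round(1),ray(c,b[0],55).round(1))
for b in near(s,(3,150,80),(18,255,255),(152,230),15): print('orange scene',b, ray(cs,b[0],53).round(1))
# rack / fixture outlines
for nm,uv,z in (('rack',(355,243),36),('fix',(170,235),12)):
    hsv=cv2.cvtColor(im,cv2.COLOR_RGB2HSV); m=cv2.inRange(hsv,np.array((0,0,0)),np.array((180,120,80)))
    n,l=cv2.connectedComponents(m); k=l[uv[1],uv[0]]
    cn=cv2.findContours((l==k).astype('uint8'),0,1)[0][0]; r=cv2.minAreaRect(cn)
    q=[ray(c,p,z)[:2] for p in cv2.boxPoints(r)]; print(nm,k,r,ray(c,r[0],z).round(1),np.round(q,1).tolist())
crop=np.hstack([cv2.resize(im[170:260,150:250],None,fx=4,fy=4,interpolation=2),cv2.resize(im[190:280,315:415],None,fx=4,fy=4,interpolation=2)])
cv2.imwrite('pics/crop1.png',crop[:,:,::-1])
```

```text
g ([207.4, 189.3], [205, 186, 6, 7, 32]) [640.6  90.5  12. ]
y ([184.6, 191.4], [182, 189, 6, 6, 30]) [635.1 146.5  12. ]
r ([166.0, 217.5], [163, 215, 6, 6, 24]) [570.1 190.4  12. ]
orange ([364.2, 232.5], [359, 228, 11, 10, 77]) [ 527.5 -284.3   70. ] [ 529.2 -287.3   55. ]
orange scene ([149.9, 224.0], [145, 220, 11, 9, 75]) [ 507.5 -288.5   53. ]
orange scene ([151.9, 232.8], [146, 228, 12, 10, 82]) [ 535.2 -285.9   53. ]
orange scene ([153.4, 238.9], [149, 237, 9, 4, 16]) [ 553.7 -284.    53. ]
rack 99 ((360.807861328125, 234.7836456298828), (25.979829788208008, 68.23204803466797), 84.64418029785156) [ 525.7 -282.7   36. ] [[549.2, -197.9], [565.1, -363.4], [502.2, -367.3], [486.7, -202.9]]
fix 94 ((198.14398193359375, 215.1726837158203), (60.34412384033203, 77.50260162353516), 84.68545532226562) [576.  112.1  12. ] [[641.6, 214.9], [660.4, 25.3], [511.1, 10.3], [493.4, 197.2]]
```

View pics/crop1.png

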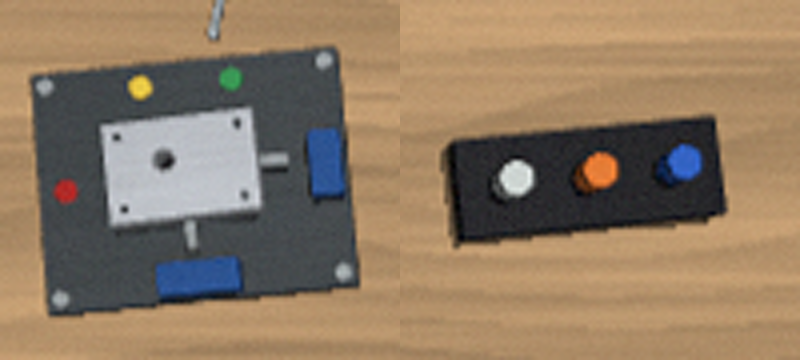

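>>> {"method": "servo_tool", "body": {
  "plan": [
    [[-1, 0.31, -0.94, 0, 0, 0, -0.54], [-1, 0.31, -0.94, 0, 0, 0, -0.54], [-1, 0.31, -0.94, 0, 0, 0, -0.54], [-1, 0.31, -0.94, 0, 0, 0, -0.54], [-1, 0.31, -0.94, 0, 0, 0, -0.54]]
  ]
}}

```text
t: 0.57
ee_pos: [303.5, 386.6, 302.4]
orientation: [-0.979, -2.985, 0.001]
ft_force: [0.5, -0.0, 1.1]
width: 87.8
grasp_force: 0.0
```

>>> {"method": "servo_tool", "body": {
  "plan": [
    [[-1, 0.31, -0.94, 0, 0, 0, -0.54], [-1, 0.31, -0.94, 0, 0, 0, -0.54], [-1, 0.31, -0.94, 0, 0, 0, -0.54], [-1, 0.31, -0.94, 0, 0, 0, -0.54], [-1, 0.31, -0.94, 0, 0, 0, -0.54]]
  ]
}}

```text
t: 0.98
ee_pos: [365.5, 198.6, 302.7]
orientation: [1.324, 2.849, 0.0]
ft_force: [0.0, 0.0, -0.3]
width: 88.0
grasp_force: 0.0
```

>>> {"method": "servo_tool", "body": {
  "plan": [
    [[-1, 0.31, -0.94, 0, 0, 0, -0.54], [-1, 0.31, -0.94, 0, 0, 0, -0.54], [-1, 0.31, -0.94, 0, 0, 0, -0.54], [-1, 0.31, -0.94, 0, 0, 0, -0.54], [-1, 0.31, -0.94, 0, 0, 0, -0.54]]
  ]
}}

```text
t: 1.4
ee_pos: [427.6, 10.4, 302.8]
orientation: [1.65, 2.673, 0.0]
ft_force: [0.9, 0.6, 0.2]
width: 87.9
grasp_force: 0.0
```

>>> {"method": "servo_tool", "body": {
  "plan": [
    [[-1, 0.31, -0.94, -0.2, 0, 0, -0.54], [-1, 0.31, -0.94, -0.2, 0, 0, -0.54], [-1, 0.31, -0.94, -0.2, 0, 0, -0.54], [-1, 0.31, -0.94, -0.2, 0, 0, -0.54], [-1, 0.31, -0.94, -0.2, 0, 0, -0.54]]
  ]
}}

```text
t: 1.82
ee_pos: [489.6, -177.7, 262.2]
orientation: [-1.953, -2.46, -0.0]
ft_force: [0.3, 1.1, 0.2]
width: 88.0
grasp_force: 0.0
```

>>> {"method": "servo_tool", "body": {
  "plan": [
    [[-1, 0.32, -0.89, -0.3, 0, 0, -0.5], [-1, 0.32, -0.89, -0.3, 0, 0, -0.5], [-1, 0.32, -0.89, -0.3, 0, 0, -0.5], [-1, 0, 0, -0.6, 0, 0, 0], [-1, 0, 0, 0, 0, 0, 0]]
  ]
}}

```text
t: 2.23
ee_pos: [526.2, -283.2, 198.6]
orientation: [-2.106, -2.323, 0.002]
ft_force: [-1.0, 1.0, -0.2]
width: 88.0
grasp_force: 0.0
```

Run:
```python
from h import *
o=readout.get_obs(); im=vision.get_image('wrist'); c=cam('wrist',o); print(o['ee_pos'],o['orientation'])
cv2.imwrite('pics/w1.png',im[:,:,::-1])
for b in blobs(im,(3,150,60),(18,255,255),40):print(b,ray(c,b[0],70).round(1))
print('expect',proj(c,(528,-285,70)))
```

```text
[ 526.22596592 -283.23636865  198.57791654] [-2.10602159e+00 -2.32319105e+00  2.12096876e-03]
([284.4, 223.7], [272, 206, 26, 36, 736]) [ 527.7 -282.4   70. ]
expect [284.4770293  226.91674378]
```

View pics/w1.png

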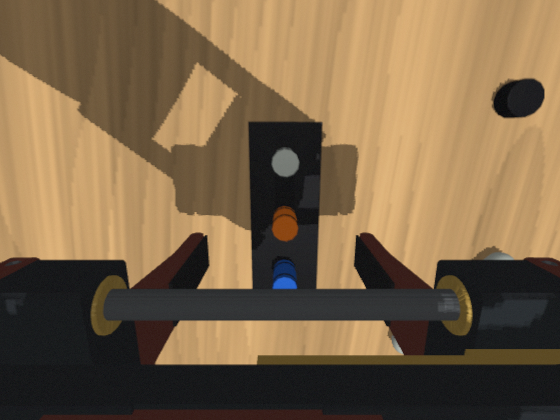

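The wrist view shows the white pin at (285,162), orange at (285,224) and blue at (285,285). Orange is in the middle and the fingers straddle the rack. The head's top disc is the lower part of the orange blob, about (285,229).

Run:
```python
from h import *
o=readout.get_obs(); c=cam('wrist',o)
print(ray(c,(284.8,229),70), ray(c,(285,209.5),36+3))
print('y tool', cv2.Rodrigues(o['orientation'])[0][:,1])
```

```text
[ 528.51697158 -286.07913999   70.        ] [ 528.17887134 -278.72884626   39.        ]
y tool [ 0.99504448  0.09931367 -0.00482408]
```

>>> {"method": "servo_tool", "body": {
  "plan": [
    [[-1, 0.05, -0.06, -0.64, 0, 0, 0], [-1, 0, 0, -0.64, 0, 0, 0], [-1, 0, 0, -0.64, 0, 0, 0], [-1, 0, 0, 0, 0, 0, 0], [-1, 0, 0, 0, 0, 0, 0]]
  ]
}}

```text
t: 2.7
ee_pos: [529.4, -283.5, 126.1]
orientation: [-2.104, -2.33, 0.001]
ft_force: [0.1, 0.3, 1.2]
width: 87.6
grasp_force: 0.0
```

>>> {"method": "servo_tool", "body": {
  "plan": [
    [[1, 0, 0, 0, 0, 0, 0], [1, 0, 0, 0, 0, 0, 0], [1, 0, 0, 0, 0, 0, 0], [1, 0, 0, 0, 0, 0, 0], [1, 0, 0, 0, 0, 0, 0]]
  ]
}}

```text
t: 3.12
ee_pos: [530.2, -284.9, 126.8]
orientation: [2.106, 2.329, 0.0]
ft_force: [1.3, -0.0, -0.4]
width: 58.0
grasp_force: 0.0
```

>>> {"method": "servo_tool", "body": {
  "plan": [
    [[1, 0, 0, 0, 0, 0, 0], [1, 0, 0, 0, 0, 0, 0], [1, 0, 0, 0, 0, 0, 0], [1, 0, 0, 0, 0, 0, 0], [1, 0, 0, 0, 0, 0, 0]]
  ]
}}

```text
t: 3.53
ee_pos: [529.9, -284.8, 125.8]
orientation: [-2.107, -2.33, 0.0]
ft_force: [0.3, -0.5, -0.4]
width: 24.9
grasp_force: 0.0
```

>>> {"method": "servo_tool", "body": {
  "plan": [
    [[1, 0, 0, 0, 0, 0, 0], [1, 0, 0, 0, 0, 0, 0], [1, 0, 0, 0, 0, 0, 0], [1, 0, 0, 0, 0, 0, 0], [1, 0, 0, 0, 0, 0, 0]]
  ]
}}

```text
t: 3.95
ee_pos: [529.9, -284.7, 125.8]
orientation: [-2.107, -2.33, 0.0]
ft_force: [-0.1, -0.5, -1.6]
width: 19.4
grasp_force: 30.0
```

>>> {"method": "servo_tool", "body": {
  "plan": [
    [[1, 0, 0, 0.4, 0, 0, 0], [1, 0, 0, 0.6, 0, 0, 0], [1, 0, 0, 0.8, 0, 0, 0], [1, 0, 0, 0, 0, 0, 0]]
  ]
}}

```text
t: 4.28
ee_pos: [532.3, -286.1, 203.1]
orientation: [2.102, 2.325, 0.003]
ft_force: [0.4, -0.4, -0.7]
width: 19.6
grasp_force: 30.0
```

Run:
```python
from h import *
o=readout.get_obs(); im=vision.get_image('wrist'); c=cam('wrist',o); print(o['ee_pos'],o['orientation'],o['width'],o['grasp_force'],o['ft_force'])
cv2.imwrite('pics/w2.png',im[100:400,130:430,::-1])
```

```text
[ 532.31291947 -286.08630331  203.09045624] [2.10157565 2.32450896 0.00284442] 19.629167165558492 29.99977022409439 [ 0.4228894  -0.36318867 -0.70636907]
```

View pics/w2.png

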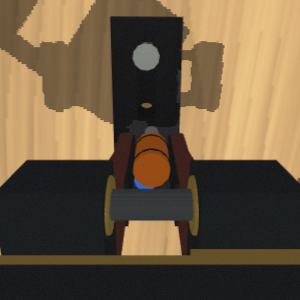

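The pin is held: width 19.6, grip 30 N, and its rack hole at crop (146,105) is empty. Next I carry it to the green dot at the current height.

>>> {"method": "servo_tool", "body": {
  "plan": [
    [[1, 0.28, 0.94, 0, 0, 0, 0], [1, 0.28, 0.94, 0, 0, 0, 0], [1, 0.28, 0.94, 0, 0, 0, 0], [1, 0.28, 0.94, 0, 0, 0, 0], [1, 0.28, 0.94, 0, 0, 0, 0]]
  ]
}}

```text
t: 4.75
ee_pos: [585.5, -95.0, 196.7]
orientation: [-2.107, -2.329, 0.001]
ft_force: [0.2, 0.0, -0.3]
width: 19.5
grasp_force: 30.0
```

>>> {"method": "servo_tool", "body": {
  "plan": [
    [[1, 0.27, 0.94, 0, 0, 0, 0], [1, 0.27, 0.94, 0, 0, 0, 0], [1, 0.27, 0.94, 0, 0, 0, 0], [1, 0.27, 0.94, 0, 0, 0, 0], [1, 0.27, 0.94, 0, 0, 0, 0]]
  ]
}}

```text
t: 5.17
ee_pos: [639.5, 93.1, 196.5]
orientation: [-2.106, -2.33, 0.002]
ft_force: [1.8, -1.4, -0.3]
width: 19.4
grasp_force: 30.0
```

>>> {"method": "servo_tool", "body": {
  "plan": [
    [[1, 0, 0, 0, 0, 0, 0], [1, 0, 0, 0, 0, 0, 0], [1, 0, 0, 0, 0, 0, 0]]
  ]
}}

```text
t: 5.42
ee_pos: [639.1, 91.0, 196.7]
orientation: [-2.105, -2.33, 0.003]
ft_force: [-1.2, -0.1, 0.2]
width: 19.4
grasp_force: 30.0
```

Run:
```python
from h import *
for i in range(3):
    o=readout.get_obs(); im=vision.get_image('wrist'); print(o['t'],o['ee_pos'],o['orientation'],o['ft_force'])
c=cam('wrist',o); np.save('pics/w3.npy',im)
cv2.imwrite('pics/w3.png',im[:,:,::-1])
for n,lo,hi in (('g',(45,60,30),(80,255,255)),('y',(20,120,60),(35,255,255)),('r',(0,150,40),(6,255,255))):
    for b in blobs(im,lo,hi,60): print(n,b,ray(c,b[0],12).round(1))
```

```text
5.4167 [639.05978134  91.04568608 196.65705417] [-2.10514017 -2.33029441  0.00294882] [-1.23925064 -0.07536561  0.15954197]
5.4667 [639.10133969  90.31538807 196.87564549] [-2.10667831 -2.32904537  0.00261948] [ 0.18251226 -0.11098164 -0.60508405]
5.5167 [639.23834049  89.93323447 197.16128417] [-2.10775547e+00 -2.32837572e+00  2.05364253e-03] [-0.55096162  0.10643918  0.10360762]
g ([25.4, 204.0], [18, 197, 16, 15, 164]) [396.9  67.3  12. ]
g ([283.2, 206.2], [276, 199, 16, 15, 193]) [640.7  89.5  12. ]
y ([2.0, 146.4], [0, 139, 6, 14, 63]) [382.5 119.7  12. ]
y ([283.3, 145.8], [276, 138, 16, 17, 204]) [635.1 145.4  12. ]
y ([460.1, 241.3], [405, 216, 110, 51, 2783]) [816.8  71.4  12. ]
y ([238.4, 305.8], [234, 275, 12, 61, 394]) [605.  -21.9  12. ]
y ([323.9, 306.2], [318, 275, 11, 61, 377]) [693.8 -13.5  12. ]
y ([291.6, 358.1], [103, 349, 339, 16, 3790]) [667.3 -81.2  12. ]
r ([213.3, 86.1], [206, 78, 16, 17, 222]) [570.3 189.3  12. ]
r ([440.5, 355.0], [434, 344, 16, 21, 116]) [829.2 -60.9  12. ]
```

View pics/w3.png

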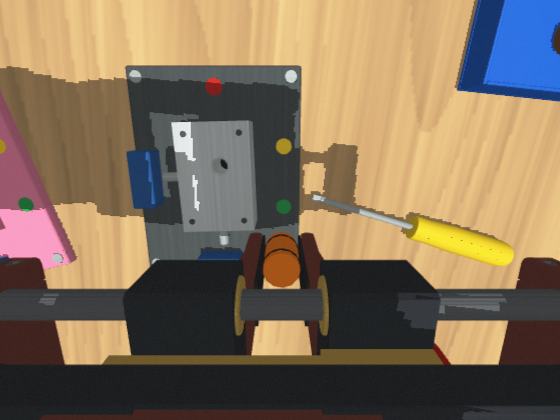

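The wrist view confirms the dots: green (283,206), yellow (283,146), red (213,86). Each lands within 1 mm of the top-view estimate. The block's +x edge is at u≈255, and its bore is at (220,164). I'll use the images only for a safe approach distance and let the touches give the actual values.

>>> {"method": "servo_tool", "body": {
  "plan": [
    [[1, 0, 0, -0.4, 0, 0, 0], [1, 0, 0, -0.5, 0, 0, 0], [1, 0, 0, -0.4, 0, 0, 0], [1, 0, 0, 0, 0, 0, 0], [1, 0, 0, 0, 0, 0, 0]]
  ]
}}

```text
t: 5.98
ee_pos: [639.3, 90.0, 145.3]
orientation: [-2.108, -2.328, 0.003]
ft_force: [0.7, 0.2, -0.7]
width: 19.4
grasp_force: 30.0
```

Run:
```python
from h import *
o=dict(ee_pos=[639.2,90.2,196.9],orientation=[-2.1065,-2.329,0.0026])
c=cam('wrist',o)
ctr=np.array([578.2,111.5]); ex=np.array([np.cos(.0985),np.sin(.0985)]); ey=np.array([-ex[1],ex[0]])
for n,uv in (('xface green',(256,206)),('xface yellow',(254.5,146)),('yface',(213,120)),('bore',(220,164))):
    p=ray(c,uv,44)[:2]; print(n,p.round(1),((p-ctr)@ex).round(1),((p-ctr)@ey).round(1))
print(readout.get_obs()['ee_pos'])
```

```text
xface green [616.9  95.9] 37.0 -19.4
xface yellow [611.9 144.7] 36.8 29.7
yface [578.3 161.2] 5.0 49.4
bore [585.3 127.8] 8.7 15.5
[639.31284427  90.02565466 145.27767792]
```

>>> {"method": "servo_tool", "body": {
  "plan": [
    [[1, -0.15, -0.015, 0, 0, 0, 0], [1, -0.1, -0.01, 0, 0, 0, 0], [1, -0.05, -0.005, 0, 0, 0, 0], [1, 0, 0, 0, 0, 0, 0], [1, 0, 0, 0, 0, 0, 0]]
  ]
}}

```text
t: 6.4
ee_pos: [628.0, 90.1, 146.6]
orientation: [2.106, 2.33, 0.001]
ft_force: [0.0, 0.1, -0.9]
width: 19.6
grasp_force: 30.0
```

>>> {"method": "servo_tool", "body": {
  "plan": [
    [[1, -0.01, -0.001, 0, 0, 0, 0], [1, -0.01, -0.001, 0, 0, 0, 0], [1, -0.01, -0.001, 0, 0, 0, 0], [1, 0, 0, 0, 0, 0, 0], [1, 0, 0, 0, 0, 0, 0]]
  ]
}}

```text
t: 6.82
ee_pos: [626.7, 89.9, 145.8]
orientation: [-2.107, -2.33, 0.0]
ft_force: [0.6, 0.0, 0.4]
width: 19.3
grasp_force: 30.0
```

>>> {"method": "servo_tool", "body": {
  "plan": [
    [[1, -0.01, -0.001, 0, 0, 0, 0], [1, -0.01, -0.001, 0, 0, 0, 0], [1, -0.01, -0.001, 0, 0, 0, 0], [1, 0, 0, 0, 0, 0, 0], [1, 0, 0, 0, 0, 0, 0]]
  ]
}}

```text
t: 7.23
ee_pos: [625.5, 89.8, 145.9]
orientation: [-2.107, -2.33, 0.0]
ft_force: [0.2, -0.0, -1.0]
width: 19.5
grasp_force: 30.0
```

>>> {"method": "servo_tool", "body": {
  "plan": [
    [[1, -0.01, -0.001, 0, 0, 0, 0], [1, -0.01, -0.001, 0, 0, 0, 0], [1, 0, 0, 0, 0, 0, 0], [1, 0, 0, 0, 0, 0, 0]]
  ]
}}

```text
t: 7.57
ee_pos: [624.7, 89.7, 145.9]
orientation: [-2.107, -2.33, -0.0]
ft_force: [0.4, 0.4, -0.5]
width: 19.4
grasp_force: 30.0
```

>>> {"method": "servo_tool", "body": {
  "plan": [
    [[1, -0.01, -0.001, 0, 0, 0, 0], [1, -0.01, -0.001, 0, 0, 0, 0], [1, 0, 0, 0, 0, 0, 0], [1, 0, 0, 0, 0, 0, 0]]
  ]
}}

```text
t: 7.9
ee_pos: [623.9, 89.6, 145.9]
orientation: [-2.107, -2.33, 0.0]
ft_force: [0.3, 0.3, -0.7]
width: 19.0
grasp_force: 30.0
```

>>> {"method": "servo_tool", "body": {
  "plan": [
    [[1, -0.01, -0.001, 0, 0, 0, 0], [1, -0.01, -0.001, 0, 0, 0, 0], [1, 0, 0, 0, 0, 0, 0], [1, 0, 0, 0, 0, 0, 0]]
  ]
}}

```text
t: 8.23
ee_pos: [623.1, 89.6, 145.9]
orientation: [-2.107, -2.33, 0.0]
ft_force: [0.4, 0.3, -0.6]
width: 19.4
grasp_force: 30.0
```

>>> {"method": "servo_tool", "body": {
  "plan": [
    [[1, -0.01, -0.001, 0, 0, 0, 0], [1, 0, 0, 0, 0, 0, 0], [1, 0, 0, 0, 0, 0, 0]]
  ]
}}

```text
t: 8.48
ee_pos: [622.7, 89.5, 145.9]
orientation: [2.107, 2.33, -0.0]
ft_force: [0.2, 0.6, -1.1]
width: 19.4
grasp_force: 30.0
```

>>> {"method": "servo_tool", "body": {
  "plan": [
    [[1, -0.01, -0.001, 0, 0, 0, 0], [1, 0, 0, 0, 0, 0, 0], [1, 0, 0, 0, 0, 0, 0]]
  ]
}}

```text
t: 8.73
ee_pos: [622.3, 89.5, 145.9]
orientation: [-2.107, -2.33, 0.0]
ft_force: [0.9, -0.2, -0.9]
width: 19.4
grasp_force: 30.0
```

>>> {"method": "servo_tool", "body": {
  "plan": [
    [[1, -0.01, -0.001, 0, 0, 0, 0], [1, 0, 0, 0, 0, 0, 0], [1, 0, 0, 0, 0, 0, 0]]
  ]
}}

```text
t: 8.98
ee_pos: [621.9, 89.4, 145.9]
orientation: [2.107, 2.33, -0.0]
ft_force: [0.2, -0.7, -0.3]
width: 19.3
grasp_force: 30.0
```

>>> {"method": "servo_tool", "body": {
  "plan": [
    [[1, -0.01, -0.001, 0, 0, 0, 0], [1, 0, 0, 0, 0, 0, 0], [1, 0, 0, 0, 0, 0, 0]]
  ]
}}

```text
t: 9.23
ee_pos: [621.5, 89.4, 145.9]
orientation: [-2.107, -2.33, 0.0]
ft_force: [0.4, -0.4, -1.4]
width: 19.8
grasp_force: 30.0
```

>>> {"method": "servo_tool", "body": {
  "plan": [
    [[1, -0.01, -0.001, 0, 0, 0, 0], [1, 0, 0, 0, 0, 0, 0], [1, 0, 0, 0, 0, 0, 0]]
  ]
}}

```text
t: 9.48
ee_pos: [621.1, 89.3, 145.9]
orientation: [-2.107, -2.33, 0.0]
ft_force: [0.8, 0.0, -0.7]
width: 19.8
grasp_force: 30.0
```

>>> {"method": "servo_tool", "body": {
  "plan": [
    [[1, -0.01, -0.001, 0, 0, 0, 0], [1, 0, 0, 0, 0, 0, 0], [1, 0, 0, 0, 0, 0, 0]]
  ]
}}

```text
t: 9.73
ee_pos: [620.7, 89.3, 145.9]
orientation: [-2.107, -2.33, 0.0]
ft_force: [-0.4, -0.2, -1.8]
width: 19.2
grasp_force: 30.0
```

>>> {"method": "servo_tool", "body": {
  "plan": [
    [[1, -0.01, -0.001, 0, 0, 0, 0], [1, 0, 0, 0, 0, 0, 0], [1, 0, 0, 0, 0, 0, 0]]
  ]
}}

```text
t: 9.98
ee_pos: [620.3, 89.3, 145.9]
orientation: [-2.107, -2.33, -0.0]
ft_force: [-1.1, 0.0, -1.0]
width: 19.5
grasp_force: 30.0
```

>>> {"method": "servo_tool", "body": {
  "plan": [
    [[1, -0.01, -0.001, 0, 0, 0, 0], [1, 0, 0, 0, 0, 0, 0], [1, 0, 0, 0, 0, 0, 0]]
  ]
}}

```text
t: 10.23
ee_pos: [620.1, 89.3, 146.0]
orientation: [2.107, 2.33, 0.001]
ft_force: [-0.1, -1.2, -0.7]
width: 19.8
grasp_force: 30.0
```

```bash
cat >> h.py <<'E'
def avg(n=8):
    F=[];P=[]
    for i in range(n):
        vision.get_image('top'); o=readout.get_obs(); F.append(o['ft_force']);P.append(o['ee_pos'])
    print(o['t'],'F',np.mean(F,0).round(2),'P',np.mean(P,0).round(2),'sd',np.std(P,0).round(2),'rv',o['orientation'].round(4),'M',o['moment'].round(3))
E
python3 -c "
from h import *
avg()"
```

```text
10.6333 F [ 0.74 -0.38 -0.6 ] P [620.05  89.24 145.95] sd [0.01 0.01 0.01] rv [2.1068e+00 2.3302e+00 3.0000e-04] M [-0.023 -0.176  0.002]
```

>>> {"method": "servo_tool", "body": {
  "plan": [
    [[1, -0.006, -0.001, 0, 0, 0, 0], [1, 0, 0, 0, 0, 0, 0], [1, 0, 0, 0, 0, 0, 0]]
  ]
}}

```text
t: 10.88
ee_pos: [619.9, 89.2, 146.0]
orientation: [2.107, 2.33, 0.001]
ft_force: [3.0, -0.6, -1.3]
width: 19.5
grasp_force: 30.0
```

```bash
python3 -c "
from h import *
avg()"
```

```text
11.2833 F [ 2.06  0.03 -0.15] P [619.87  89.2  145.98] sd [0.02 0.01 0.02] rv [2.1067e+00 2.3301e+00 5.0000e-04] M [-0.083 -0.419 -0.034]
```

>>> {"method": "servo_tool", "body": {
  "plan": [
    [[1, 0.15, 0.015, 0, 0, 0, 0], [1, -0.05, 0.5, 0, 0, 0, 0], [1, -0.06, 0.6, 0, 0, 0, 0], [1, -0.03, 0.3, 0, 0, 0, 0], [1, 0, 0, 0, 0, 0, 0]]
  ]
}}

```text
t: 11.7
ee_pos: [619.6, 147.9, 145.6]
orientation: [-2.103, -2.332, 0.001]
ft_force: [0.5, -0.2, -1.2]
width: 19.3
grasp_force: 30.0
```

>>> {"method": "servo_tool", "body": {
  "plan": [
    [[1, -0.04, -0.004, 0, 0, 0, 0], [1, -0.03, -0.003, 0, 0, 0, 0], [1, 0, 0, 0, 0, 0, 0], [1, 0, 0, 0, 0, 0, 0], [1, 0, 0, 0, 0, 0, 0]]
  ]
}}

```text
t: 12.12
ee_pos: [617.4, 144.8, 145.9]
orientation: [2.108, 2.329, -0.0]
ft_force: [0.6, 0.4, -0.7]
width: 19.7
grasp_force: 30.0
```

```bash
python3 -c "
from h import *
avg()"
```

```text
12.5167 F [-0.   -0.16 -0.18] P [617.34 145.24 145.91] sd [0.04 0.21 0.03] rv [-2.1069 -2.3303  0.    ] M [-0.07   0.052  0.038]
```

>>> {"method": "servo_tool", "body": {
  "plan": [
    [[1, -0.01, -0.001, 0, 0, 0, 0], [1, -0.01, -0.001, 0, 0, 0, 0], [1, 0, 0, 0, 0, 0, 0], [1, 0, 0, 0, 0, 0, 0]]
  ]
}}

```text
t: 12.85
ee_pos: [616.4, 145.5, 145.9]
orientation: [-2.107, -2.33, 0.0]
ft_force: [0.3, -0.3, -1.2]
width: 19.6
grasp_force: 30.0
```

>>> {"method": "servo_tool", "body": {
  "plan": [
    [[1, -0.01, -0.001, 0, 0, 0, 0], [1, 0, 0, 0, 0, 0, 0], [1, 0, 0, 0, 0, 0, 0]]
  ]
}}

```text
t: 13.1
ee_pos: [616.0, 145.4, 145.9]
orientation: [2.107, 2.33, -0.0]
ft_force: [-0.2, 0.1, -0.4]
width: 19.2
grasp_force: 30.0
```

>>> {"method": "servo_tool", "body": {
  "plan": [
    [[1, -0.01, -0.001, 0, 0, 0, 0], [1, 0, 0, 0, 0, 0, 0], [1, 0, 0, 0, 0, 0, 0]]
  ]
}}

```text
t: 13.35
ee_pos: [615.7, 145.3, 145.9]
orientation: [2.107, 2.33, 0.0]
ft_force: [0.7, -0.1, -0.4]
width: 19.3
grasp_force: 30.0
```

```bash
python3 -c "
from h import *
avg(3)"
```

```text
13.5 F [-0.38 -0.27 -0.75] P [615.67 145.36 145.88] sd [0.01 0.   0.01] rv [ 2.1068  2.3304 -0.    ] M [-0.041  0.051 -0.052]
```

>>> {"method": "servo_tool", "body": {
  "plan": [
    [[1, -0.01, -0.001, 0, 0, 0, 0], [1, 0, 0, 0, 0, 0, 0], [1, 0, 0, 0, 0, 0, 0]]
  ]
}}

```text
t: 13.75
ee_pos: [615.2, 145.3, 145.9]
orientation: [-2.107, -2.33, 0.0]
ft_force: [-0.3, 0.4, -0.2]
width: 19.4
grasp_force: 30.0
```

>>> {"method": "servo_tool", "body": {
  "plan": [
    [[1, -0.01, -0.001, 0, 0, 0, 0], [1, 0, 0, 0, 0, 0, 0], [1, 0, 0, 0, 0, 0, 0]]
  ]
}}

```text
t: 14.0
ee_pos: [614.8, 145.3, 145.9]
orientation: [-2.107, -2.33, 0.0]
ft_force: [0.3, 0.6, -0.1]
width: 19.3
grasp_force: 30.0
```

```bash
python3 -c "
from h import *
avg(3)"
```

```text
14.15 F [ 0.01  0.31 -0.37] P [614.87 145.27 145.88] sd [0.01 0.01 0.01] rv [-2.1069 -2.3304  0.    ] M [-0.023  0.05   0.001]
```

>>> {"method": "servo_tool", "body": {
  "plan": [
    [[1, -0.01, -0.001, 0, 0, 0, 0], [1, 0, 0, 0, 0, 0, 0], [1, 0, 0, 0, 0, 0, 0]]
  ]
}}

```text
t: 14.4
ee_pos: [614.4, 145.2, 145.9]
orientation: [-2.107, -2.33, 0.0]
ft_force: [0.3, -0.2, 0.3]
width: 18.9
grasp_force: 30.0
```

>>> {"method": "servo_tool", "body": {
  "plan": [
    [[1, -0.01, -0.001, 0, 0, 0, 0], [1, 0, 0, 0, 0, 0, 0], [1, 0, 0, 0, 0, 0, 0]]
  ]
}}

```text
t: 14.65
ee_pos: [614.0, 145.2, 145.9]
orientation: [-2.107, -2.33, 0.0]
ft_force: [-0.1, 0.9, -0.4]
width: 19.3
grasp_force: 30.0
```

```bash
python3 -c "
from h import *
avg(3)"
```

```text
14.8 F [ 0.17 -0.06 -0.8 ] P [614.07 145.2  145.88] sd [0.01 0.01 0.  ] rv [-2.1069 -2.3303  0.    ] M [-0.07   0.092 -0.016]
```

>>> {"method": "servo_tool", "body": {
  "plan": [
    [[1, -0.01, -0.001, 0, 0, 0, 0], [1, 0, 0, 0, 0, 0, 0], [1, 0, 0, 0, 0, 0, 0]]
  ]
}}

```text
t: 15.05
ee_pos: [613.6, 145.1, 145.9]
orientation: [-2.107, -2.33, 0.0]
ft_force: [-0.0, -0.7, 0.3]
width: 19.2
grasp_force: 30.0
```

>>> {"method": "servo_tool", "body": {
  "plan": [
    [[1, -0.01, -0.001, 0, 0, 0, 0], [1, 0, 0, 0, 0, 0, 0], [1, 0, 0, 0, 0, 0, 0]]
  ]
}}

```text
t: 15.3
ee_pos: [613.3, 145.1, 145.9]
orientation: [2.107, 2.33, 0.0]
ft_force: [0.4, 0.0, -0.1]
width: 19.5
grasp_force: 30.0
```

```bash
python3 -c "
from h import *
avg(3)"
```

```text
15.45 F [ 0.28  0.03 -0.63] P [613.25 145.13 145.87] sd [0.01 0.01 0.02] rv [-2.1069 -2.3303  0.    ] M [-0.05   0.02  -0.024]
```

>>> {"method": "servo_tool", "body": {
  "plan": [
    [[1, -0.01, -0.001, 0, 0, 0, 0], [1, 0, 0, 0, 0, 0, 0], [1, 0, 0, 0, 0, 0, 0]]
  ]
}}

```text
t: 15.7
ee_pos: [613.1, 145.1, 146.0]
orientation: [2.107, 2.33, 0.001]
ft_force: [0.9, 0.1, -0.6]
width: 19.2
grasp_force: 30.0
```

>>> {"method": "servo_tool", "body": {
  "plan": [
    [[1, -0.01, -0.001, 0, 0, 0, 0], [1, 0, 0, 0, 0, 0, 0], [1, 0, 0, 0, 0, 0, 0]]
  ]
}}

```text
t: 15.95
ee_pos: [612.8, 145.1, 146.0]
orientation: [2.107, 2.33, 0.001]
ft_force: [1.5, -0.4, -1.1]
width: 19.5
grasp_force: 30.0
```

```bash
python3 -c "
from h import *
avg(3)"
```

```text
16.1 F [ 1.96  0.23 -0.94] P [612.81 145.09 146.04] sd [0.   0.01 0.01] rv [2.1067e+00 2.3299e+00 1.0000e-03] M [ 0.009 -0.452  0.026]
```

>>> {"method": "servo_tool", "body": {
  "plan": [
    [[1, 0, 0, 0, 0, 0, 0], [1, 0, 0, 0, 0, 0, 0], [1, 0.2, 0.02, 0, 0, 0, 0], [1, -0.06, 0.62, 0, 0, 0, 0], [1, -0.06, 0.62, 0, 0, 0, 0]]
  ]
}}

```text
t: 16.52
ee_pos: [615.9, 194.9, 145.6]
orientation: [-2.109, -2.327, 0.002]
ft_force: [0.1, -0.0, 0.1]
width: 19.7
grasp_force: 30.0
```

>>> {"method": "servo_tool", "body": {
  "plan": [
    [[1, 0, 0, 0, 0, 0, 0], [1, -0.57, -0.056, 0, 0, 0, 0], [1, -0.57, -0.056, 0, 0, 0, 0], [1, 0, 0, 0, 0, 0, 0], [1, 0, 0, 0, 0, 0, 0]]
  ]
}}

```text
t: 16.93
ee_pos: [569.1, 190.6, 145.6]
orientation: [-2.106, -2.33, 0.003]
ft_force: [0.2, 0.2, -0.9]
width: 19.3
grasp_force: 30.0
```

```bash
python3 -c "
from h import *
avg(5)"
```

```text
17.1833 F [ 0.03  0.22 -0.85] P [570.95 190.9  146.03] sd [0.3  0.04 0.06] rv [2.1071e+00 2.3296e+00 1.0000e-03] M [-0.032  0.113  0.017]
```

>>> {"method": "servo_tool", "body": {
  "plan": [
    [[1, 0.022, -0.22, 0, 0, 0, 0], [1, 0.018, -0.18, 0, 0, 0, 0], [1, 0.01, -0.1, 0, 0, 0, 0], [1, 0.005, -0.05, 0, 0, 0, 0], [1, 0, 0, 0, 0, 0, 0]]
  ]
}}

```text
t: 17.6
ee_pos: [572.4, 168.1, 145.9]
orientation: [-2.108, -2.329, 0.0]
ft_force: [-0.6, 0.7, -0.2]
width: 19.6
grasp_force: 30.0
```

>>> {"method": "servo_tool", "body": {
  "plan": [
    [[1, 0.001, -0.01, 0, 0, 0, 0], [1, 0.001, -0.01, 0, 0, 0, 0], [1, 0, 0, 0, 0, 0, 0], [1, 0, 0, 0, 0, 0, 0]]
  ]
}}

```text
t: 17.93
ee_pos: [572.3, 168.4, 145.9]
orientation: [2.107, 2.331, 0.0]
ft_force: [-0.0, -0.2, -1.2]
width: 19.4
grasp_force: 30.0
```

>>> {"method": "servo_tool", "body": {
  "plan": [
    [[1, 0.001, -0.01, 0, 0, 0, 0], [1, 0.001, -0.01, 0, 0, 0, 0], [1, 0, 0, 0, 0, 0, 0], [1, 0, 0, 0, 0, 0, 0]]
  ]
}}

```text
t: 18.27
ee_pos: [572.4, 167.4, 145.9]
orientation: [-2.107, -2.33, 0.0]
ft_force: [-1.4, -0.5, -0.8]
width: 19.4
grasp_force: 30.0
```

```bash
python3 -c "
from h import *
avg(3)"
```

```text
18.4167 F [ 0.09  0.51 -0.11] P [572.42 167.36 145.86] sd [0.01 0.01 0.01] rv [-2.1069e+00 -2.3303e+00  1.0000e-04] M [-0.058  0.063  0.04 ]
```

>>> {"method": "servo_tool", "body": {
  "plan": [
    [[1, 0.001, -0.01, 0, 0, 0, 0], [1, 0, 0, 0, 0, 0, 0], [1, 0.001, -0.01, 0, 0, 0, 0], [1, 0, 0, 0, 0, 0, 0], [1, 0, 0, 0, 0, 0, 0]]
  ]
}}

```text
t: 18.83
ee_pos: [572.5, 166.6, 145.9]
orientation: [-2.107, -2.33, -0.0]
ft_force: [-0.1, 0.4, 0.3]
width: 19.5
grasp_force: 30.0
```

>>> {"method": "servo_tool", "body": {
  "plan": [
    [[1, 0.001, -0.01, 0, 0, 0, 0], [1, 0, 0, 0, 0, 0, 0], [1, 0, 0, 0, 0, 0, 0]]
  ]
}}

```text
t: 19.08
ee_pos: [572.6, 166.3, 146.0]
orientation: [-2.107, -2.33, -0.0]
ft_force: [-0.4, 1.9, -0.1]
width: 19.4
grasp_force: 30.0
```

```bash
python3 -c "
from h import *
avg(3)"
```

```text
19.2333 F [-0.02  1.66  0.66] P [572.56 166.29 145.93] sd [0.02 0.01 0.01] rv [-2.1068e+00 -2.3303e+00 -2.0000e-04] M [ 0.329  0.176 -0.022]
```

>>> {"method": "servo_tool", "body": {
  "plan": [
    [[1, 0.0005, -0.005, 0, 0, 0, 0], [1, 0, 0, 0, 0, 0, 0], [1, 0, 0, 0, 0, 0, 0], [1, 0, 0, 0, 0, 0, 0]]
  ]
}}

```text
t: 19.57
ee_pos: [572.6, 166.1, 146.0]
orientation: [-2.107, -2.33, -0.0]
ft_force: [-0.5, 2.9, 1.2]
width: 19.4
grasp_force: 30.0
```

Run:
```python
from h import *
avg(6)
g=np.array([619.87,89.20]); y=np.array([612.81,145.09]); r=np.array([572.57,166.15])  # r: touch, updated below if needed
o=readout.get_obs(); r=np.array(o['ee_pos'][:2])
ev=(y-g)/np.linalg.norm(y-g); eu=np.array([ev[1],-ev[0]])
off=0.25  # arm yields about this much less than pin contact line at ~2-3 N (pin pushed back): see print
B=g+eu*(-(5+25)) ; B=B+ev*((r-B)@ev-(5+35))
print('angle',np.arctan2(-ev[0],ev[1]),'bore in TCP coords',B, 'now',o['ee_pos'])
c=np.array([578.2,111.5]);ex=np.array([np.cos(.0985),np.sin(.0985)]);print('fixture frame',(B-c)@ex,(B-c)@[-ex[1],ex[0]])
```

```text
19.8667 F [-0.62  3.17  1.18] P [572.61 166.06 145.94] sd [0.01 0.01 0.02] rv [2.1070e+00 2.3303e+00 3.0000e-04] M [ 0.589  0.231 -0.019]
angle 0.12565403824776672 bore in TCP coords [584.8222121  127.27316813] now [572.62364033 166.05011955 145.93862226]
fixture frame 8.141258839440344 15.045478741593572
```

>>> {"method": "servo_tool", "body": {
  "plan": [
    [[1, -0.025, 0.25, 0, 0, 0, 0], [1, 0, 0, 0.4, 0, 0, 0], [1, 0, 0, 0.3, 0, 0, 0], [1, 0.17, -0.6, 0, 0, 0, 0], [1, 0.17, -0.6, 0, 0, 0, 0]]
  ]
}}

```text
t: 20.28
ee_pos: [585.8, 128.6, 175.2]
orientation: [2.103, 2.332, 0.002]
ft_force: [-0.6, 0.5, -0.6]
width: 19.1
grasp_force: 30.0
```

>>> {"method": "servo_tool", "body": {
  "plan": [
    [[1, 0, 0, 0, 0, 0, 0], [1, 0, 0, 0, 0, 0, 0], [1, 0, 0, 0, 0, 0, 0], [1, 0, 0, 0, 0, 0, 0]]
  ]
}}

```text
t: 20.62
ee_pos: [585.0, 128.6, 173.9]
orientation: [-2.106, -2.331, 0.0]
ft_force: [0.2, -0.9, -1.1]
width: 19.5
grasp_force: 30.0
```

Run:
```python
from h import *
avg(5)
im=vision.get_image('wrist'); o=readout.get_obs(); c=cam('wrist',o); print(proj(c,(585.05,127.55,44)))
cv2.imwrite('pics/w4.png',cv2.resize(im[100:300,180:390],None,fx=2.5,fy=2.5)[:,:,::-1])
```

```text
20.8667 F [ 0.02  0.39 -0.06] P [584.95 128.61 173.82] sd [0.02 0.07 0.03] rv [-2.1059e+00 -2.3310e+00  3.0000e-04] M [-0.083  0.05  -0.003]
[281.47872988 224.45232958]
```

View pics/w4.png

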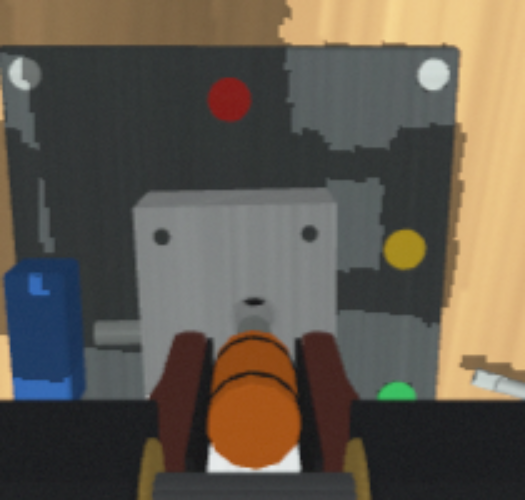

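The shank (crop u=253) lines up with the bore mouth (255,302), and only a small y correction is left. Next I correct it and lower slowly.

>>> {"method": "servo_tool", "body": {
  "plan": [
    [[1, 0.002, -0.026, -0.1, 0, 0, 0], [1, 0, 0, -0.1, 0, 0, 0], [1, 0, 0, 0, 0, 0, 0], [1, 0, 0, 0, 0, 0, 0], [1, 0, 0, 0, 0, 0, 0]]
  ]
}}

```text
t: 21.33
ee_pos: [585.2, 126.9, 165.7]
orientation: [-2.107, -2.33, 0.0]
ft_force: [0.4, 0.2, -0.2]
width: 19.5
grasp_force: 30.0
```

```bash
python3 -c "
from h import *
avg(4)"
```

```text
21.5333 F [-0.51 -0.22 -0.26] P [585.33 126.89 165.93] sd [0.03 0.02 0.06] rv [2.1069e+00 2.3302e+00 2.0000e-04] M [-0.073  0.086 -0.053]
```

>>> {"method": "servo_tool", "body": {
  "plan": [
    [[1, -0.006, 0.016, -0.04, 0, 0, 0], [1, 0, 0, -0.02, 0, 0, 0], [1, 0, 0, 0, 0, 0, 0], [1, 0, 0, 0, 0, 0, 0], [1, 0, 0, 0, 0, 0, 0]]
  ]
}}

```text
t: 21.95
ee_pos: [585.0, 127.6, 163.5]
orientation: [-2.107, -2.33, 0.0]
ft_force: [1.6, -0.1, 0.2]
width: 19.7
grasp_force: 30.0
```

>>> {"method": "servo_tool", "body": {
  "plan": [
    [[1, 0, 0, -0.02, 0, 0, 0], [1, 0, 0, -0.02, 0, 0, 0], [1, 0, 0, -0.02, 0, 0, 0], [1, 0, 0, 0, 0, 0, 0], [1, 0, 0, 0, 0, 0, 0]]
  ]
}}

```text
t: 22.37
ee_pos: [585.0, 127.6, 161.0]
orientation: [-2.107, -2.33, 0.0]
ft_force: [-0.7, -0.1, -0.8]
width: 19.3
grasp_force: 30.0
```

```bash
python3 -c "
from h import *
avg(4)"
```

```text
22.5667 F [ 0.27  0.08 -0.3 ] P [585.02 127.55 161.07] sd [0.01 0.01 0.03] rv [2.1069e+00 2.3303e+00 1.0000e-04] M [-0.057  0.061 -0.034]
```

>>> {"method": "servo_tool", "body": {
  "plan": [
    [[1, 0, 0, -0.02, 0, 0, 0], [1, 0, 0, -0.02, 0, 0, 0], [1, 0, 0, 0, 0, 0, 0], [1, 0, 0, 0, 0, 0, 0]]
  ]
}}

```text
t: 22.9
ee_pos: [584.9, 127.6, 159.4]
orientation: [-2.107, -2.33, 0.0]
ft_force: [0.3, -0.2, -1.9]
width: 19.4
grasp_force: 30.0
```

>>> {"method": "servo_tool", "body": {
  "plan": [
    [[1, 0, 0, -0.02, 0, 0, 0], [1, 0, 0, -0.02, 0, 0, 0], [1, 0, 0, 0, 0, 0, 0], [1, 0, 0, 0, 0, 0, 0]]
  ]
}}

```text
t: 23.23
ee_pos: [585.0, 127.6, 157.8]
orientation: [-2.107, -2.33, 0.0]
ft_force: [0.9, -0.3, -0.9]
width: 19.3
grasp_force: 30.0
```

```bash
python3 -c "
from h import *
avg(4)"
```

```text
23.4333 F [-0.04 -0.13 -1.06] P [585.02 127.55 157.88] sd [0.02 0.01 0.03] rv [ 2.1069  2.3304 -0.    ] M [-0.055  0.065  0.015]
```

The foot is at about 40 mm, below the block's top, with no contact force, so it is in the bore.

>>> {"method": "servo_tool", "body": {
  "plan": [
    [[1, 0, 0, -0.03, 0, 0, 0], [1, 0, 0, -0.03, 0, 0, 0], [1, 0, 0, -0.03, 0, 0, 0], [1, 0, 0, 0, 0, 0, 0], [1, 0, 0, 0, 0, 0, 0]]
  ]
}}

```text
t: 23.85
ee_pos: [584.9, 127.5, 154.1]
orientation: [-2.107, -2.33, 0.0]
ft_force: [-0.2, 0.1, 0.2]
width: 19.3
grasp_force: 30.0
```

>>> {"method": "servo_tool", "body": {
  "plan": [
    [[1, 0, 0, -0.03, 0, 0, 0], [1, 0, 0, -0.03, 0, 0, 0], [1, 0, 0, -0.03, 0, 0, 0], [1, 0, 0, 0, 0, 0, 0], [1, 0, 0, 0, 0, 0, 0]]
  ]
}}

```text
t: 24.27
ee_pos: [584.9, 127.6, 150.5]
orientation: [-2.107, -2.33, 0.0]
ft_force: [0.6, -0.3, -0.7]
width: 19.3
grasp_force: 30.0
```

```bash
python3 -c "
from h import *
avg(4)"
```

```text
24.4667 F [ 0.14  0.23 -0.79] P [585.03 127.55 150.69] sd [0.02 0.   0.04] rv [2.1069e+00 2.3303e+00 2.0000e-04] M [-0.057  0.047 -0.006]
```

>>> {"method": "servo_tool", "body": {
  "plan": [
    [[1, 0, 0, -0.05, 0, 0, 0], [1, 0, 0, -0.05, 0, 0, 0], [1, 0, 0, -0.05, 0, 0, 0], [1, 0, 0, 0, 0, 0, 0], [1, 0, 0, 0, 0, 0, 0]]
  ]
}}

```text
t: 24.88
ee_pos: [584.9, 127.5, 144.4]
orientation: [-2.107, -2.33, 0.001]
ft_force: [0.1, -0.3, -0.6]
width: 19.1
grasp_force: 30.0
```

>>> {"method": "servo_tool", "body": {
  "plan": [
    [[1, 0, 0, -0.05, 0, 0, 0], [1, 0, 0, -0.05, 0, 0, 0], [1, 0, 0, -0.05, 0, 0, 0], [1, 0, 0, 0, 0, 0, 0], [1, 0, 0, 0, 0, 0, 0]]
  ]
}}

```text
t: 25.3
ee_pos: [584.9, 127.6, 138.5]
orientation: [-2.107, -2.33, 0.0]
ft_force: [0.7, 0.1, -0.4]
width: 19.6
grasp_force: 30.0
```

```bash
python3 -c "
from h import *
avg(4)"
```

```text
25.5 F [ 0.08  0.17 -0.82] P [585.03 127.56 138.69] sd [0.03 0.02 0.07] rv [2.1069e+00 2.3302e+00 2.0000e-04] M [-0.046  0.063  0.001]
```

>>> {"method": "servo_tool", "body": {
  "plan": [
    [[1, 0, 0, -0.03, 0, 0, 0], [1, 0, 0, -0.03, 0, 0, 0], [1, 0, 0, -0.03, 0, 0, 0], [1, 0, 0, 0, 0, 0, 0], [1, 0, 0, 0, 0, 0, 0]]
  ]
}}

```text
t: 25.92
ee_pos: [584.9, 127.5, 134.9]
orientation: [-2.107, -2.33, 0.0]
ft_force: [0.2, -0.3, -1.5]
width: 19.6
grasp_force: 30.0
```

>>> {"method": "servo_tool", "body": {
  "plan": [
    [[1, 0, 0, -0.01, 0, 0, 0], [1, 0, 0, 0, 0, 0, 0], [1, 0, 0, 0, 0, 0, 0], [1, 0, 0, 0, 0, 0, 0]]
  ]
}}

```text
t: 26.25
ee_pos: [585.1, 127.5, 134.7]
orientation: [2.107, 2.33, 0.0]
ft_force: [-0.8, 0.4, -0.7]
width: 19.3
grasp_force: 30.0
```

```bash
python3 -c "
from h import *
avg(4)"
```

```text
26.45 F [-0.41  0.08 -0.77] P [585.01 127.56 134.71] sd [0.01 0.01 0.02] rv [2.1069e+00 2.3303e+00 1.0000e-04] M [-0.069  0.069  0.019]
```

>>> {"method": "servo_tool", "body": {
  "plan": [
    [[1, 0, 0, -0.008, 0, 0, 0], [1, 0, 0, 0, 0, 0, 0], [1, 0, 0, 0, 0, 0, 0]]
  ]
}}

```text
t: 26.7
ee_pos: [585.0, 127.5, 134.3]
orientation: [-2.107, -2.33, 0.0]
ft_force: [-0.0, 0.0, -1.4]
width: 19.5
grasp_force: 30.0
```

>>> {"method": "servo_tool", "body": {
  "plan": [
    [[1, 0, 0, -0.008, 0, 0, 0], [1, 0, 0, 0, 0, 0, 0], [1, 0, 0, 0, 0, 0, 0]]
  ]
}}

```text
t: 26.95
ee_pos: [585.0, 127.5, 134.0]
orientation: [-2.107, -2.33, 0.0]
ft_force: [-0.2, 0.6, -0.5]
width: 19.5
grasp_force: 30.0
```

```bash
python3 -c "
from h import *
avg(4)"
```

```text
27.15 F [-0.14 -0.28 -0.04] P [585.02 127.56 134.03] sd [0.01 0.01 0.01] rv [2.1069 2.3303 0.    ] M [-0.065  0.054 -0.045]
```

>>> {"method": "servo_tool", "body": {
  "plan": [
    [[-1, 0, 0, 0, 0, 0, 0], [-1, 0, 0, 0, 0, 0, 0], [-1, 0, 0, 0, 0, 0, 0], [-1, 0, 0, 0, 0, 0, 0], [-1, 0, 0, 0, 0, 0, 0]]
  ]
}}

```text
t: 27.57
ee_pos: [585.0, 127.6, 134.0]
orientation: [2.107, 2.33, 0.0]
ft_force: [-0.7, 0.1, 0.5]
width: 49.2
grasp_force: 0.0
```

>>> {"method": "servo_tool", "body": {
  "plan": [
    [[-1, 0, 0, 0, 0, 0, 0], [-1, 0, 0, 0, 0, 0, 0], [-1, 0, 0, 0, 0, 0, 0], [-1, 0, 0, 0, 0, 0, 0], [-1, 0, 0, 0, 0, 0, 0]]
  ]
}}

```text
t: 27.98
ee_pos: [585.0, 127.5, 134.0]
orientation: [-2.107, -2.33, 0.0]
ft_force: [0.4, -0.4, -0.1]
width: 82.7
grasp_force: 0.0
```

>>> {"method": "servo_tool", "body": {
  "plan": [
    [[-1, 0, 0, 0.5, 0, 0, 0], [-1, 0, 0, 0.8, 0, 0, 0], [-1, 0, 0, 0.8, 0, 0, 0], [-1, 0, 0, 0, 0, 0, 0], [-1, 0, 0, 0, 0, 0, 0]]
  ]
}}

```text
t: 28.4
ee_pos: [586.1, 127.8, 220.1]
orientation: [2.105, 2.328, 0.005]
ft_force: [0.9, -0.0, -0.2]
width: 88.0
grasp_force: 0.0
```

Run:
```python
from h import *
avg(3)
im=vision.get_image('wrist'); o=readout.get_obs(); c=cam('wrist',o); print(o['width'],proj(c,(585,127.5,78)))
b=vision.get_image('scene')[160:280,280:440]
out=np.hstack([cv2.resize(im[100:300,180:390],(420,400)),cv2.resize(b,(380,400))])
cv2.imwrite('pics/w5.png',out[:,:,::-1])
for x in blobs(im,(3,150,60),(18,255,255),60):print(x,ray(c,x[0],75).round(1))
```

```text
28.55 F [-0.03  0.17 -0.34] P [584.64 127.47 217.67] sd [0.36 0.06 0.64] rv [-2.1062 -2.3295  0.0024] M [-0.044  0.082 -0.002]
87.78731643815078 [282.9800221  219.98811615]
([282.2, 217.7], [271, 201, 24, 33, 600]) [584.3 128.4  75. ]
```

View pics/w5.png

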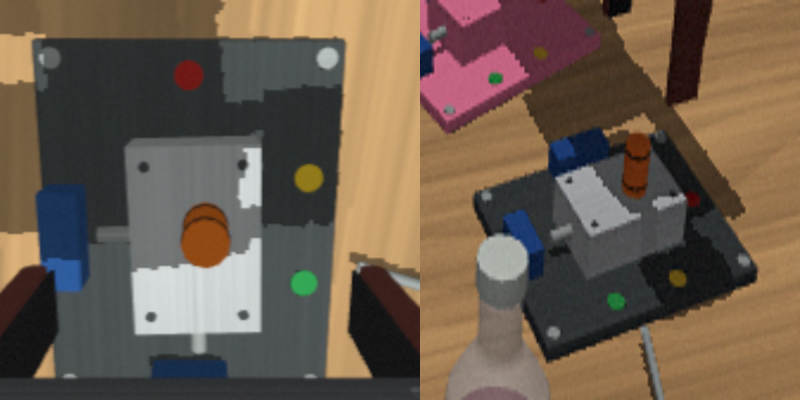

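The orange pin stands upright in the bore with its shoulder on the block's top (wrist crop (205,235), scene crop (637,165)). The gripper is open and well clear.

```bash
python3 -c "
from workcell import close_job; print(close_job())"
```

```text
the job is handed in; nothing more can be done
None
```

I handed the job in with all three touch-offs done in order (green, yellow, red, about 2–3 N each) and the orange pin released fully home in the bore; the hand-in gave no verdict back.

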